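Close and stack the supply jars

ROBOT

A 7-joint arm with a two-finger parallel gripper is mounted at the origin on the work surface. World frame = base frame: x ahead of the robot, y to its left, z up, the work surface at z = 0. Lengths are in m, angles in rad, forces in N, time in s.
With the tool pointing down it reaches from about 0.4 to 0.9 m from the base axis. Payload 5.6 kg.
Tool frame: the origin (TCP) lies on the centre line of the jaws, within the pads' length; the fingertips stand 22 mm ahead of it and the grasp point (between the pads) lies 3 mm ahead of it; z points along the fingers, y is the line along which they close (so a half turn about z gives the same grasp; the last joint's range is limited). The gripper opens to 92 mm and grips with 3 to 60 N. Pads are 20 mm wide; open, the fingers measure 128 mm over their backs; the gripper's body (75 mm by 189 mm) begins 69 mm behind the grasp point.
Start: joints at [-1.389, 0.468, -0.012, 1.603, 0.006, 1.071, -0.056], TCP at [0.145, 0.634, 0.237] pointing down, gripper open.
Joint ranges: [-2.53, 2.53], [-0.31, 2.02], [-1.57, 1.55], [0.28, 2.44], [-1.29, 4.43], [0.15, 1.84], [-2.92, 2.92]. Speed limits (rad/s): [2.57, 2.57, 3.14, 3.14, 3.14, 3.14, 3.14].

INTERFACE

Orientations are given as a unit quaternion [x, y, z, w].
In Python, from station import r gives the robot as it stands.
- The arm moves only by the tool apply_moves, never from a script. Its argument "increments" is text: rows parted by semicolons, each of 5 numbers parted by spaces: the closure, from -1 (fully open) to 1 (shut), then the shift along the tool's x, y, z in cm, then the turn about the tool's z in degrees. In form: claw dx dy dz twist; .... A call has 1 to 12 rows; each row shifts and turns the commanded pose from where the row before left it, along the tool's axes as they then stand; what a row does not reach is not made up. A row lasts 1/8 s, in which the tool goes at most 62.5 mm and 10.7 degrees, less where a joint would pass 70% of its speed; a pose out of reach is approached as far as the arm can. A call is refused whole if a number of a shift passes 6.25 or a number of a turn 10.7, either way. A call with a gripper value outside its range is refused whole. The fingers move at their own pace and stop on an object; "squeeze" is the grip in N (left out, the last holds). Time passes only in rows, so rows that do not move let the fingers close. It gives the time, the measured TCP pose, the force, the opening and the grip force at its end, in the units of the state.
- r.get_obs(): the state, without advancing time (a new reading comes with each control period).
- r.snapshot(name): name is "scene" or "top" or "wrist"; returns a dict with "image" (384x512x3 uint8, red, green, blue), "depth" (384x512 float32, m along the optical axis (not along the pixel's ray), 0 where there is no reading), "intrinsics" (3x3 intrinsics, pixels), "rvec" (rotation vector, rad) and "tvec" (3), from world to camera coordinates, as OpenCV has them. Camera axes: x right, y down, z forward; pixel columns grow to the right and rows downward; lengths in m; the calibration is good to about 2 mm. The wrist camera is an equidistant fisheye: a pixel r from the principal point sees the ray r / f radians off the axis. A picture is of the moment at which its call begins.
- r.job_done(): hands the job in; it is judged then, once.
The state is a dict: "time_s": time; "joint_positions": joint angles; "joint_velocities": joint speeds; "tau": joint torques, N m; "position": TCP position; "orientation": TCP orientation; "wrist_force": force on the tool from outside, world axes, zero at the start; "ft_torque": the same for the moment, N m; "finger_gap": finger opening in m; "grip_force": force on a finger pad.
Only numpy, scipy, OpenCV 4.12 (cv2) and the standard library are available. Lean on these libraries where they do the work, as an engineer would, in place of code of your own. Each camera call takes 0.05 s, during which the arm holds its last target. There are 200 camera calls.

TASK

The three square supply jars on the donation desk have been left with their black screw caps loose. Leaving the large jar where it stands, screw each cap clockwise fully home before its jar is lifted or has another put on it, and stack the medium jar squarely on the large one and the small jar squarely on the medium one, centred, with their sides lined up and each set down gently. Leave the column standing and do not disturb the other things on the desk.

Things in the scene. Friction and masses are not known exactly. Their poses are not given: they have to be found in the camera images.
- jar_large: largest of three white square jars with black screw caps: body 80 x 80 mm, flat sides to 64 mm, then round neck and cap; 92 mm tall, cap home. About 600 g, loose. Origin: centre of underside; z up, x and y square to the sides. A black mark on the shoulder over its +x side meets the white mark on the cap's rim when home. It is the foot of the column and stays where it stands.
- jar_medium: medium one of three white square jars with black screw caps: body 64 x 64 mm, flat sides to 52 mm, then round neck and cap; 80 mm tall, cap home. About 380 g, loose. Origin: centre of underside; z up, x and y square to the sides. A black mark on the shoulder over its +x side meets the white mark on the cap's rim when home. Goes on the large jar's cap.
- jar_small: smallest of three white square jars with black screw caps: body 50 x 50 mm, flat sides to 42 mm, then round neck and cap; 70 mm tall, cap home. About 230 g, loose. Origin: centre of underside; z up, x and y square to the sides. A black mark on the shoulder over its +x side meets the white mark on the cap's rim when home. Goes on the medium jar's cap.
- cap_large (a joint): turn (rad) of the large jar's black ribbed screw cap about the jar's axis: 0 = fully home (a stop), grows anticlockwise from above as it unscrews. 64 mm across, 20 mm tall, flat top; lower edge 72 mm, top 92 mm above the jar's underside when home; rises 1.9 mm per rad. Captive: never comes off (3 rad at most). Friction 0.02 N m: stays as left, also when the jar is lifted by it
- cap_medium (a joint): turn (rad) of the medium jar's black ribbed screw cap about the jar's axis: 0 = fully home (a stop), grows anticlockwise from above as it unscrews. 52 mm across, 20 mm tall, flat top; lower edge 60 mm, top 80 mm above the jar's underside when home; rises 1.9 mm per rad. Captive: never comes off (3 rad at most). Friction 0.02 N m: stays as left, also when the jar is lifted by it
- cap_small (a joint): turn (rad) of the small jar's black ribbed screw cap about the jar's axis: 0 = fully home (a stop), grows anticlockwise from above as it unscrews. 40 mm across, 20 mm tall, flat top; lower edge 50 mm, top 70 mm above the jar's underside when home; rises 1.9 mm per rad. Captive: never comes off (3 rad at most). Friction 0.02 N m: stays as left, also when the jar is lifted by it
- amber_bottle: bystander: round brown glass bottle, 38 mm across, 78 mm tall, loose; origin centre of underside
- swab_glass: bystander: tumbler of white cotton balls, 68 mm across the rim, about 100 mm tall, loose; origin centre of underside
- dropper_bottle: bystander: small pink dropper bottle, 27 mm across, 70 mm tall, loose; origin centre of underside
- stray_cap: bystander: orange tube cap lying on the desk, 28 mm across, 14 mm tall, loose; origin centre of underside
- pen_cup: bystander: black cup of pens, 76 mm across, pens up to 145 mm, loose; origin centre of underside
- typing_tile: bystander: white ceramic test tile, 110 x 75 x 6 mm (x, y, z), loose; origin centre of underside

How it is judged:
By the outcome, as a careful person would: the job done as asked, in the order asked, and still so for the second after the job is handed in, with the robot touching nothing.
It also fails if it takes over 72 s, if anything falls off the work surface, if the arm or the gripper's body presses on something with over 40 N, if the wrist force passes 120 N, or if a joint passes its speed limit or range.

## Working session

There is one attempt and no reset: what is moved stays moved. The work goes in short steps, Python scripts to look and compute and a tool call to move; the robot and the scene stay as the last step left them, time stands still between calls to the robot, and variables do not carry over. Pictures are saved under pics/ and viewed, at most 14 in all, crops included, and the job is handed in when it is done.

Besides the shell and the picture viewer there is one more tool, called after "Emit:" as name(argument=value, ...) on one line, values as JSON. apply_moves: Moves the arm, as the interface text tells. Its arguments: {"type":"object","properties":{"increments":{"type":"string"},"squeeze":{"type":"number"}},"required":["increments"]}

```bash
ls; mkdir -p pics
cat > h.py <<'E'
import numpy as np, cv2
from station import r
def snap(n):
    s=r.snapshot(n); R=cv2.Rodrigues(np.array(s['rvec'],float))[0]; s['R']=R; s['t']=np.array(s['tvec'],float).ravel(); s['K']=np.array(s['intrinsics']); s['n']=n; return s
def rays(s,uv):
    uv=np.atleast_2d(np.array(uv,float));K=s['K']
    x=(uv[:,0]-K[0,2])/K[0,0]; y=(uv[:,1]-K[1,2])/K[1,1]
    if s['n']=='wrist':
        th=np.hypot(x,y)+1e-12; d=np.c_[np.sin(th)*x/th,np.sin(th)*y/th,np.cos(th)]
    else: d=np.c_[x,y,np.ones(len(x))]
    return -s['R'].T@s['t'], d@s['R']
def plane(s,uv,z):
    o,d=rays(s,uv); return o+d*((z-o[2])/d[:,2])[:,None]
def world(s):
    H,W=s['depth'].shape; v,u=np.mgrid[:H,:W]
    K=s['K'];uv=np.c_[u.ravel(),v.ravel()]; o,d=rays(s,uv)
    x=(uv[:,0]-K[0,2])/K[0,0]; y=(uv[:,1]-K[1,2])/K[1,1]
    dc=np.cos(np.hypot(x,y)) if s['n']=='wrist' else np.ones(len(x))
    return (o+d*(s['depth'].ravel()/dc)[:,None]).reshape(H,W,3)
def save(s,name,box=None,k=1):
    im=s['image'][...,::-1]
    if box: im=im[box[1]:box[3],box[0]:box[2]]
    cv2.imwrite('pics/'+name+'.png',cv2.resize(im,None,fx=k,fy=k,interpolation=cv2.INTER_CUBIC))
E
python3 - <<'E'
from h import *
a=snap('top');b=snap('scene')
print(a['K'],a['R'],-a['R'].T@a['t'],-b['R'].T@b['t'])
save(a,'top',k=1.5);save(b,'scene',k=1.5)
w=world(a); im=a['image'].astype(int)
print(r.get_obs())
m=(w[...,2]>0.04)&(a['depth']>0)
n,l,st,c=cv2.connectedComponentsWithStats(m.astype(np.uint8))
for i in range(1,n):
    if st[i,4]>40:
        p=w[l==i]; print(i,st[i],p.mean(0).round(3),np.percentile(p[:,2],95).round(3),im[l==i].mean(0).round())
E
```

```text
pics
[[472.76663444   0.         246.93917004]
 [  0.         472.76663444 194.14280494]
 [  0.           0.           1.        ]] [[-0.00781872 -0.99987767 -0.01354639]
 [-0.98477537  0.01005176 -0.17354087]
 [ 0.17365581  0.01198329 -0.9847335 ]] [0.33352364 0.06053306 1.14252218] [ 1.0003297  -0.13837134  0.77449059]
{'time_s': 0.1, 'joint_positions': array([-1.38901367,  0.46830002, -0.01159635,  1.60349352,  0.00598531,
        1.07142759, -0.05631522]), 'joint_velocities': array([ 3.60478564e-04, -2.25769269e-03, -1.82132998e-03, -1.39006986e-03,
       -1.68619680e-04,  7.24593430e-04,  9.95175966e-05]), 'tau': array([ 1.04208022e-03, -5.21649563e+01, -1.27314928e-02, -2.44369018e+01,
       -5.68512571e-02,  1.40827315e-02,  6.24625113e-05]), 'position': array([0.14483714, 0.63316362, 0.23574424]), 'orientation': array([ 1.12200880e-01,  9.93685225e-01, -7.96131159e-04, -3.68759911e-05]), 'wrist_force': array([-0.14973753, -0.4250896 , -0.19608023]), 'ft_torque': array([0.00417733, 0.0313229 , 0.01549051]), 'grip_force': 0.0, 'finger_gap': 0.09182333914899972}
1 [ 143   39  
[... 271 characters left out ...]
 90.]
5 [   0   69   80  114 7301] [0.675 0.55  0.128] 0.163 [125. 122. 112.]
6 [323 112  30  32 748] [ 0.677 -0.138  0.084] 0.102 [154. 154. 149.]
7 [ 83 114  43  40 993] [0.664 0.403 0.089] 0.142 [37. 35. 41.]
8 [210 122  16  17 197] [0.68  0.142 0.06 ] 0.08 [105.  72.  48.]
9 [ 276  152   43   43 1212] [ 0.568 -0.041  0.081] 0.099 [119. 116. 113.]
10 [488 157  24  49 623] [ 0.55  -0.513  0.075] 0.113 [71. 69. 64.]
11 [172 179  26  26 395] [0.532 0.219 0.061] 0.075 [113. 109. 107.]
12 [368 191  37  37 783] [ 0.485 -0.243  0.069] 0.085 [111. 107. 104.]
13 [   0  196   78   73 3965] [0.441 0.558 0.071] 0.084 [182. 181. 175.]
14 [210 250  11  11  89] [0.385 0.149 0.049] 0.065 [170. 121. 118.]
```

View pics/top.png

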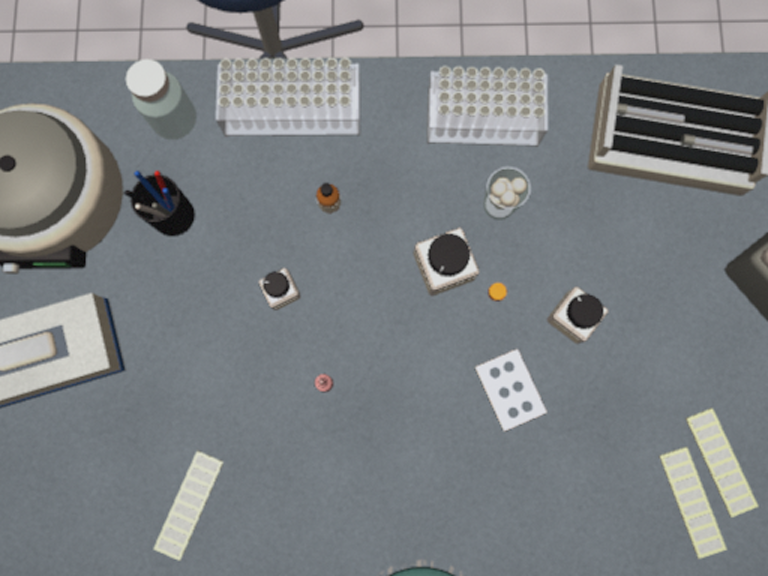

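View pics/scene.png

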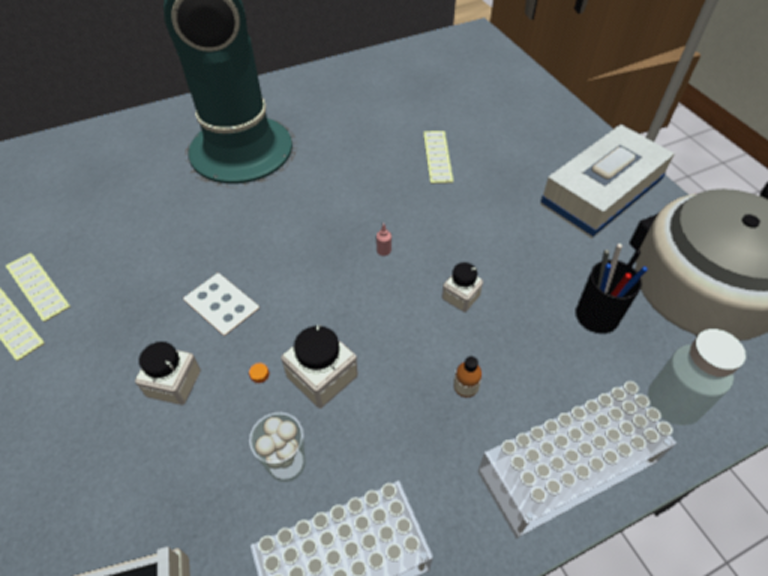

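The top view (1.5x) shows the large jar at about (447,258), the medium at (580,312) and the small at (278,288). Faint white cap marks are visible at about (443,268), (600,322) and (268,283). The scene view confirms these. Next I'll measure poses from the top camera.

```bash
cat >> h.py <<'E'
J={'L':dict(c=(.567,-.04),b=.08,f=.064,cap=.064,h=.092),'M':dict(c=(.485,-.243),b=.064,f=.052,cap=.052,h=.08),'S':dict(c=(.532,.219),b=.05,f=.042,cap=.04,h=.07)}
def jar(s,k,c=None):
    j=J[k]; w=world(s); c=c or j['c']; im=s['image'].astype(int)
    near=(np.hypot(w[...,0]-c[0],w[...,1]-c[1])<.07)&(s['depth']>0)
    g=im.mean(2)
    dark=near&(g<70)&(w[...,2]>j['h']-.006)
    top=np.percentile(w[dark][:,2],[50,80]); zt=np.median(w[dark&(w[...,2]>top[0]-.003)][:,2])
    m=dark&(abs(w[...,2]-zt)<.004)
    # cap top face: convex hull of dark pixels at the top level, circle
    cn=max(cv2.findContours(m.astype(np.uint8),cv2.RETR_EXTERNAL,cv2.CHAIN_APPROX_NONE)[0],key=cv2.contourArea)
    P=plane(s,cn[:,0],zt)[:,:2]; (cx,cy),rad=cv2.minEnclosingCircle((P*1000).astype(np.float32))
    sh=near&(g>120)&(abs(w[...,2]-j['f'])<.006)
    Q=w[sh][:,:2]; rect=cv2.minAreaRect((Q*1000).astype(np.float32))
    print(k,'capz %.4f'%zt,'cap c',round(cx,1),round(cy,1),'r',round(rad,1),'body',np.round(rect[0],1),np.round(rect[1],1),round(rect[2],1))
    return zt
E
python3 - <<'E'
from h import *
s=snap('top')
for k in 'LMS': jar(s,k)
tiles=[]
for u,v in [(298,172),(387,208),(186,192)]:
    c=s['image'][v-26:v+26,u-26:u+26,::-1]; tiles.append(cv2.resize(c,(266,266),interpolation=cv2.INTER_CUBIC))
cv2.imwrite('pics/tiles.png',np.hstack(tiles))
o=r.get_obs(); w=snap('wrist'); print(w['K'],w['R']); print(-w['R'].T@w['t'])
E
```

```text
L capz 0.0968 cap c 574.1 -43.9 r 31.4 body [575.1 -44.1] [79.3 80.1] 20.0
M capz 0.0826 cap c 488.3 -249.2 r 25.5 body [ 488.  -249.9] [64.7 62.9] 50.5
S capz 0.0721 cap c 535.9 220.0 r 19.2 body [536.  221.8] [50.1 48.9] 26.3
[[297.31863964   0.         262.26747516]
 [  0.         297.31863964 190.63762402]
 [  0.           0.           1.        ]] [[ 0.2233274   0.97474121 -0.00211106]
 [ 0.93979795 -0.21474567  0.26582721]
 [ 0.25865939 -0.06135046 -0.96401838]]
[0.07245992 0.64979145 0.38345927]
```

View pics/tiles.png

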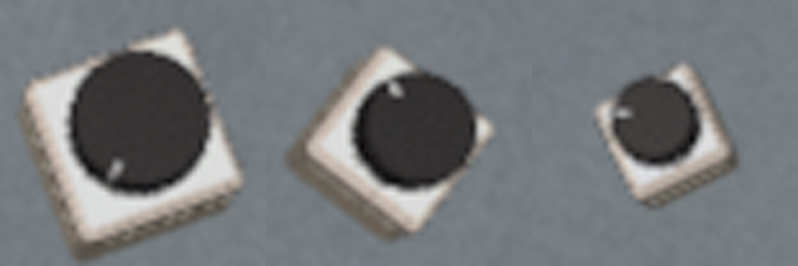

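The crops show the cap marks: large at lower left, about 153° world; medium at upper left, about 25°; small at left, about 74°. The likely turns to home are therefore about 133°, 65° and 48°. I'm moving over the small jar to check close up.

Emit:
apply_moves(increments="-1 -3.94 -2.63 0 0;-1 -3.94 -2.63 0 0;-1 -3.94 -2.63 0 0;-1 -3.94 -2.63 0 0;-1 -3.94 -2.63 0 0;-1 -3.94 -2.63 0 0;-1 -3.94 -2.63 0 0;-1 -3.94 -2.63 0 0;-1 -3.94 -2.63 0 0;-1 -3.94 -2.63 0 0;-1 -3.94 -2.63 0 0;-1 -3.94 -2.63 0 0", squeeze=4)

```text
time_s: 1.7
position: [0.5363, 0.2194, 0.2366]
orientation: [0.112, 0.994, 0.0, -0.0]
wrist_force: [0.8, 0.8, 0.8]
finger_gap: 0.0918
grip_force: 0.0
```

```bash
cat >> h.py <<'E'
def tool():
    from scipy.spatial.transform import Rotation as Ro
    o=r.get_obs(); R=Ro.from_quat(o['orientation']).as_matrix(); return o,R
def to(x,y,z,yaw):
    "increments (cm, in present tool axes) and twist (deg) to a TCP target"
    o,R=tool(); d=R.T@(np.array([x,y,z])-o['position'])*100
    yw=np.degrees(np.arctan2(R[1,0],R[0,0])); tw=-((yaw-yw+180)%360-180)
    print('t %.2f'%o['time_s'],'pos',o['position'].round(4),'yaw %.1f'%yw,'tilt',R[:2,2].round(4),'j7 %.2f'%o['joint_positions'][6],'F',o['wrist_force'].round(2),'T',o['ft_torque'].round(3),'gap %.4f grip %.1f'%(o['finger_gap'],o['grip_force']))
    print('  inc',d.round(2),'twist %.1f'%tw)
E
python3 - <<'E'
from h import *
to(.536,.2205,.2,116.3)
s=snap('wrist'); w=world(s)
jar(s,'S',(.536,.221)); save(s,'w1',(100,40,420,280),2.4)
s=snap('top');jar(s,'S')
E
```

```text
t 1.70 pos [0.5363 0.2194 0.2366] yaw 167.1 tilt [0.     0.0002] j7 0.98 F [0.77 0.76 0.85] T [ 0.039 -0.007  0.014] gap 0.0918 grip 0.0
  inc [0.05 0.1  3.66] twist 50.8
S capz 0.3410 cap c 529.4 225.0 r 75.1 body [536.4 220. ] [49.7 49.8] 26.1
S capz 0.5784 cap c 549.5 246.5 r 9.1 body [534.6 198.5] [29.1 11.7] 3.3
```

View pics/w1.png

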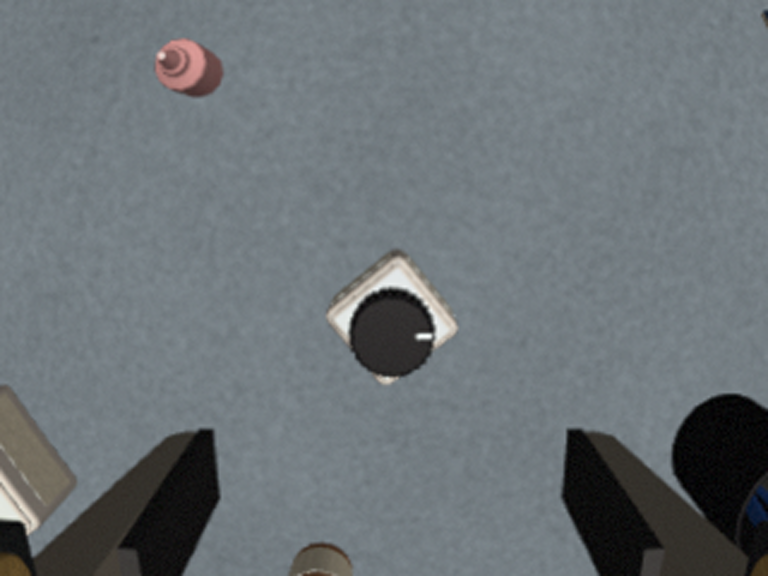

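The wrist view shows the small jar at (392,330). Its cap mark points right, at about 75° world. The upper two shoulder sides (116° and 206°) carry no black mark, so home is at 26° or −64°, and cap height relative to the desk will decide which.

```bash
sed -i "s/dark=near&(g<70)&(w\[...,2\]>j\['h'\]-.006)/dark=near\&(g<70)\&(w[...,2]>j['h']-.006)\&(w[...,2]<j['h']+.011)/" h.py
python3 - <<'E'
from h import *
s=snap('wrist'); w=world(s); zt=jar(s,'S',(.536,.221))
im=s['image'].astype(int); d=np.hypot(w[...,0]-.536,w[...,1]-.22)
desk=(d>.05)&(d<.09)&(abs(w[...,2])<.01); print('desk z',np.median(w[desk][:,2]))
sh=(d<.035)&(im.mean(2)>120)&(abs(w[...,2]-.042)<.006); print('shoulder',np.percentile(w[sh][:,2],[10,50,90]))
mk=(d<.025)&(abs(w[...,2]-zt)<.006)&(im.mean(2)>120)
p=w[mk][:,:2].mean(0); print('mark',p,mk.sum())
# white mark & cap centre by circle of dark px on top plane
E
```

```text
S capz 0.0711 cap c 535.5 219.9 r 19.8 body [536.5 220. ] [50.  50.1] 26.1
desk z -0.00047690762186325397
shoulder [0.03826826 0.04372528 0.04589945]
mark [0.53904387 0.23439204] 29
```

The cap stands 1.6 mm high, which confirms about 50° to home for the small jar. Descending and gripping its cap.

Emit:
apply_moves(increments="-1 0 0.05 4 0;-1 0 0 4 0;-1 0 0 4 0;-1 0 0 3 0;-1 0 0 1.2 0;-1 0 0 0.5 0;-1 0 0 0 0;0 0 0 0 0;1 0 0 0 0;1 0 0 0 0;1 0 0 0 0;1 0 0 0 0", squeeze=6)

```text
time_s: 3.35
position: [0.5356, 0.221, 0.0696]
orientation: [0.112, 0.994, 0.0, 0.0]
wrist_force: [-0.5, 0.6, -0.5]
finger_gap: 0.0439
grip_force: 0.0
```

```bash
python3 -c "
from h import *
to(.536,.22,.0697,167.1)"
```

```text
t 3.35 pos [0.5356 0.221  0.0696] yaw 167.1 tilt [0.0001 0.    ] j7 1.02 F [-0.49  0.57 -0.51] T [0.022 0.029 0.047] gap 0.0439 grip 0.0
  inc [-0.06 -0.09 -0.01] twist 0.0
```

Emit:
apply_moves(increments="1 0 0 0 0;1 0 0 0 0;1 0 0 0.1 0;1 0 0 0.03 10;1 0 0 0.03 10;1 0 0 0.03 10;1 0 0 0.03 10;1 0 0 0 0", squeeze=8)

```text
time_s: 4.35
position: [0.5364, 0.2217, 0.0684]
orientation: [0.446, 0.895, 0.001, 0.001]
wrist_force: [-0.2, -1.1, 6.8]
finger_gap: 0.0399
grip_force: 10.3
```

```bash
python3 -c "
from h import *
import time
for i in range(3): to(.536,.22,.0697,167.1)"
```

```text
t 4.35 pos [0.5364 0.2217 0.0684] yaw 127.0 tilt [0.0018 0.0008] j7 0.46 F [-0.21 -1.1   6.84] T [-0.157  0.172 -0.155] gap 0.0399 grip 10.3
  inc [-0.11 -0.13 -0.13] twist -40.1
t 4.35 pos [0.5364 0.2217 0.0684] yaw 127.0 tilt [0.0018 0.0008] j7 0.46 F [-0.21 -1.1   6.84] T [-0.157  0.172 -0.155] gap 0.0399 grip 10.3
  inc [-0.11 -0.13 -0.13] twist -40.1
t 4.35 pos [0.5364 0.2217 0.0684] yaw 127.0 tilt [0.0018 0.0008] j7 0.46 F [-0.21 -1.1   6.84] T [-0.157  0.172 -0.155] gap 0.0399 grip 10.3
  inc [-0.11 -0.13 -0.13] twist -40.1
```

Emit:
apply_moves(increments="1 0 0 0 0;1 0 0 0 0")

```text
time_s: 4.6
position: [0.5364, 0.2216, 0.0684]
orientation: [0.445, 0.895, 0.001, 0.0]
wrist_force: [-0.4, 0.5, 6.9]
finger_gap: 0.0395
grip_force: 10.2
```

Emit:
apply_moves(increments="1 0 0 0.02 6;1 0 0 0.01 6;1 0 0 0 6;1 0 0 0 0;1 0 0 0 0")

```text
time_s: 5.22
position: [0.5371, 0.2217, 0.0684]
orientation: [0.58, 0.815, 0.002, 0.001]
wrist_force: [-0.6, -0.9, 6.6]
finger_gap: 0.0395
grip_force: 11.2
```

```bash
python3 -c "
from h import *
to(.536,.22,.0697,167.1)"
```

```text
t 5.22 pos [0.5371 0.2217 0.0684] yaw 109.1 tilt [0.0031 0.0015] j7 0.21 F [-0.58 -0.92  6.57] T [-0.248  0.111 -0.003] gap 0.0395 grip 11.2
  inc [-0.13 -0.16 -0.13] twist -58.0
```

Emit:
apply_moves(increments="-1 0 0 -0.1 0;-1 0 0 0 0;-1 0 0 0 0;-1 0 0 0 0;-1 0 0 -4 0;-1 0 0 -5 0;-1 0 0 -4 0;-1 0 0 0 0")

```text
time_s: 6.22
position: [0.5374, 0.2217, 0.2013]
orientation: [0.58, 0.815, 0.003, 0.001]
wrist_force: [-0.4, 0.1, -1.2]
finger_gap: 0.0919
grip_force: 0.0
```

```bash
cat >> h.py <<'E'
def look(k,name,c):
    s=snap('wrist'); w=world(s); zt=jar(s,k,c); im=s['image'].astype(int); j=J[k]
    d=np.hypot(w[...,0]-c[0],w[...,1]-c[1])
    desk=(d>.06)&(d<.1)&(abs(w[...,2])<.01); print('desk z',np.median(w[desk][:,2]))
    mk=(d<j['cap']/2+.002)&(abs(w[...,2]-zt)<.006)&(im.mean(2)>120)
    if mk.any(): p=w[mk][:,:2].mean(0)-c; print('mark angle %.1f'%np.degrees(np.arctan2(p[1],p[0])),mk.sum())
    uv=np.argwhere(d<j['b']*.8)
    if name: (v0,u0),(v1,u1)=uv.min(0),uv.max(0); save(s,name,(max(u0,0),max(v0,0),u1,v1),4)
    return s,w
E
python3 -c "
from h import *
to(.536,.22,.0697,116)
look('S','w2',(.536,.22))"
```

```text
t 6.22 pos [0.5374 0.2217 0.2013] yaw 109.1 tilt [0.0054 0.0035] j7 0.11 F [-0.44  0.08 -1.18] T [-0.124  0.104 -0.037] gap 0.0919 grip 0.0
  inc [-0.14 -0.27 13.15] twist -6.9
S capz 0.0701 cap c 537.3 221.5 r 19.7 body [537.5 220.9] [49.5 50.1] 2.0
desk z -0.0004151730009962218
mark angle 15.9 31
```

View pics/w2.png

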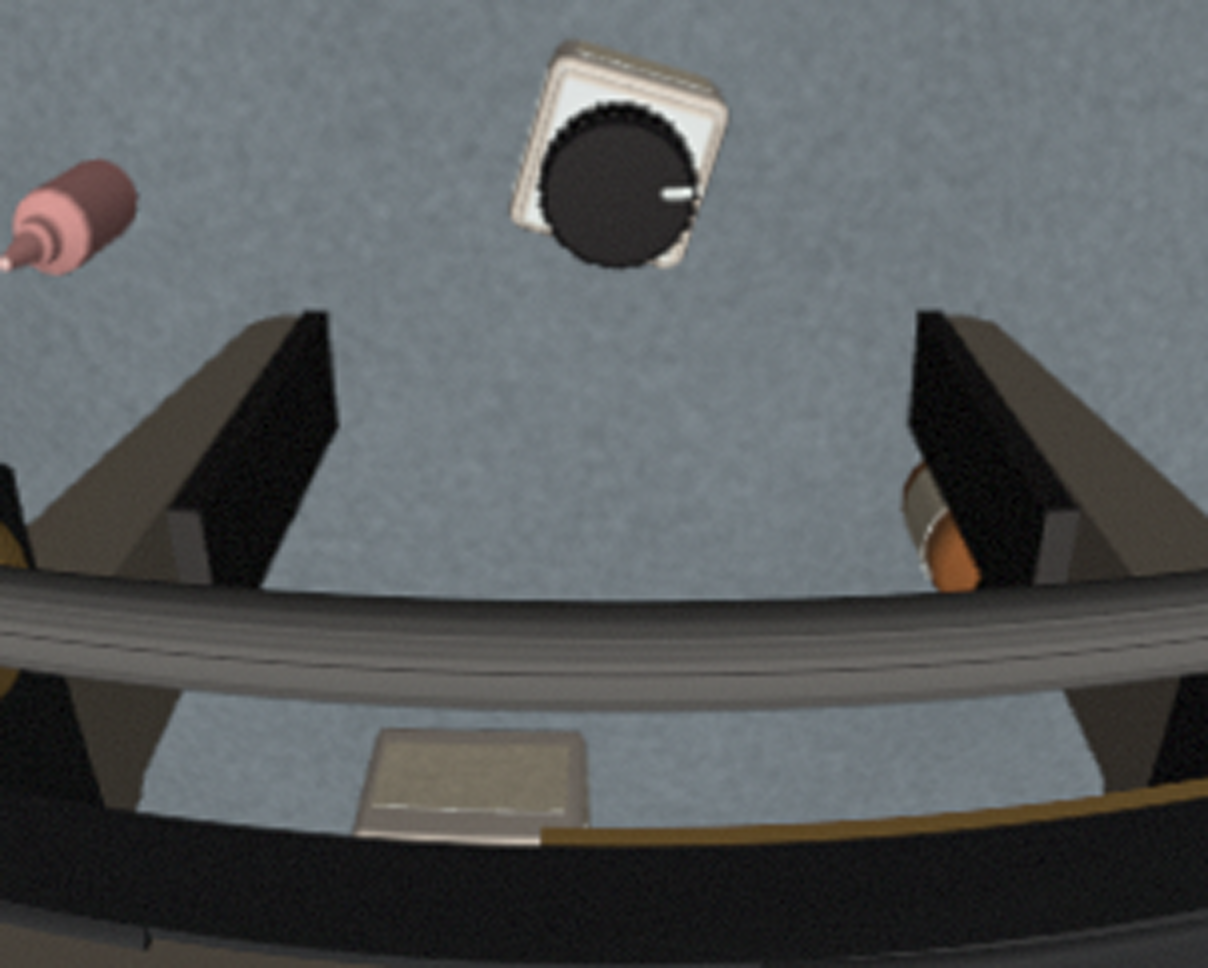

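The crop came out larger than intended, so I'll keep later ones small. It shows the cap mark at (678,193), with the black shoulder mark just below it at about (697,200). The jar turned with the cap, leaving about 14° to go. I'll regrip higher, clear of the shoulder, with more grip and some downward pressure.

Emit:
apply_moves(increments="-1 0 0 4 0;-1 0 0 4 0;-1 0 0 3.5 0;-1 0 0 1.4 0;-1 0 0 0 0;0.1 0 0 0 0;1 0 0 0 0;1 0 0 0 0;1 0 0 0 0;1 0 0 0 0;1 0 0 0 0;1 0 0 0 0", squeeze=20)

```text
time_s: 7.78
position: [0.5362, 0.2213, 0.0694]
orientation: [0.58, 0.815, 0.001, 0.0]
wrist_force: [1.7, 0.4, 0.8]
finger_gap: 0.0397
grip_force: 20.0
```

Emit:
apply_moves(increments="1 0 0 0 0;1 0 0 0.1 0;1 0 0 0.1 0;1 0 0 0 0")

```text
time_s: 8.28
position: [0.5366, 0.2213, 0.0685]
orientation: [0.58, 0.815, 0.001, 0.0]
wrist_force: [0.9, 0.4, 10.2]
finger_gap: 0.0394
grip_force: 20.0
```

```bash
python3 -c "
from h import *
to(.5374,.2217,.072,116)"
```

```text
t 8.28 pos [0.5366 0.2213 0.0685] yaw 109.1 tilt [0.0017 0.0012] j7 0.21 F [ 0.95  0.43 10.16] T [-0.122  0.101  0.021] gap 0.0394 grip 20.0
  inc [ 0.01  0.09 -0.35] twist -6.9
```

Emit:
apply_moves(increments="0.1 0 0 0 0;0.1 0 0 -0.5 0;0.1 0 0 0 0;1 0 0 0 0;1 0 0 0 0;1 0 0 0 0;1 0 0 0.2 0;1 0 0 0 0", squeeze=20)

```text
time_s: 9.28
position: [0.5363, 0.2211, 0.0712]
orientation: [0.58, 0.815, 0.001, 0.0]
wrist_force: [0.2, -0.4, 10.0]
finger_gap: 0.0395
grip_force: 20.0
```

```bash
python3 -c "
from h import *
to(.5374,.2217,.072,116)"
```

```text
t 9.28 pos [0.5363 0.2211 0.0712] yaw 109.1 tilt [0.001  0.0007] j7 0.21 F [ 0.22 -0.36  9.95] T [-0.199  0.165  0.005] gap 0.0395 grip 20.0
  inc [ 0.02  0.12 -0.08] twist -6.9
```

Emit:
apply_moves(increments="1 0 0 0.02 5;1 0 0 0.02 5;1 0 0 0.01 5;1 0 0 0 0;1 0 0 0 0")

```text
time_s: 9.9
position: [0.5364, 0.2211, 0.0707]
orientation: [0.681, 0.732, 0.001, 0.0]
wrist_force: [0.5, -1.3, 10.2]
finger_gap: 0.0396
grip_force: 20.0
```

```bash
python3 -c "
from h import *
to(.5374,.2217,.072,116)"
```

```text
t 9.90 pos [0.5364 0.2211 0.0707] yaw 94.1 tilt [0.0014 0.0009] j7 -0.00 F [ 0.47 -1.3  10.21] T [-0.204  0.056 -0.049] gap 0.0396 grip 20.0
  inc [ 0.05  0.1  -0.13] twist -21.9
```

Emit:
apply_moves(increments="1 0 0 0 5;1 0 0 0 5;1 0 0 0 5;1 0 0 0 0")

```text
time_s: 10.4
position: [0.5357, 0.2205, 0.0705]
orientation: [0.771, 0.636, -0.0, -0.0]
wrist_force: [0.0, -2.0, 11.2]
finger_gap: 0.039
grip_force: 20.0
```

```bash
python3 -c "
from h import *
to(.5374,.2217,.072,116)"
```

```text
t 10.40 pos [0.5357 0.2205 0.0705] yaw 79.1 tilt [-0.0001 -0.0001] j7 -0.21 F [ 0.02 -2.02 11.2 ] T [-0.415  0.368  0.034] gap 0.0390 grip 20.0
  inc [ 0.15  0.14 -0.15] twist -36.9
```

Emit:
apply_moves(increments="-1 0 0 -0.2 0;-1 0 0 0 0;-1 0 0 0 0;-1 0 0 -0.5 0;-1 0 0 -4 0;-1 0 0 -5 0;-1 0 0 -3.5 0;-1 0 0 0 0")

```text
time_s: 11.4
position: [0.5372, 0.2216, 0.2046]
orientation: [0.771, 0.637, 0.003, 0.0]
wrist_force: [-1.1, -0.5, -0.1]
finger_gap: 0.092
grip_force: 0.0
```

```bash
python3 -c "
from h import *
to(.536,.22,.0697,116)
s,w=look('S',None,(.537,.221)); save(s,'w3',(180,130,330,240),4)"
```

```text
t 11.40 pos [0.5372 0.2216 0.2046] yaw 79.1 tilt [0.0047 0.0034] j7 -0.33 F [-1.05 -0.52 -0.06] T [-0.171  0.08   0.018] gap 0.0920 grip 0.0
  inc [-0.24 -0.14 13.49] twist -36.9
S capz 0.0695 cap c 536.2 220.4 r 19.7 body [536.5 219.9] [49.6 49.9] 81.5
desk z -0.00043443057462341783
mark angle -25.8 27
```

View pics/w3.png

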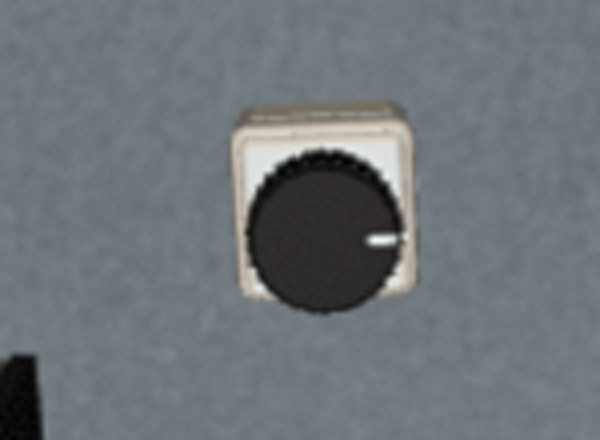

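The picture shows the small cap home: white mark at (382,240), in line with the black shoulder mark at (405,239), and cap top at 69.9 mm. On to the large jar, hovering with yaw wound back for the 133° turn.

Emit:
apply_moves(increments="-1 -5.08 1.73 0 0;-1 -5.08 1.73 0 0;-1 -5.08 1.73 0 0;-1 -5.08 1.73 0 0;-1 -5.08 1.73 0 0;-1 0 0 0 -10.2;-1 0 0 0 -10.2;-1 0 0 0 -10.2;-1 0 0 0 -10.2;-1 0 0 0 -10.2;-1 0 0 0 -10.2;-1 0 0 0 -10.2")

```text
time_s: 12.95
position: [0.5715, -0.0446, 0.1999]
orientation: [0.252, 0.968, -0.0, -0.002]
wrist_force: [0.1, 0.8, 0.9]
finger_gap: 0.0918
grip_force: 0.0
```

```bash
python3 - <<'E'
t=open('h.py').read()
a=t.index("    mk=(d<j['cap']"); b=t.index("    uv=np.argwhere(d<")
t=t[:a]+"""    H,W=d.shape; v,u=np.mgrid[:H,:W]; P=plane(s,np.c_[u.ravel(),v.ravel()],zt).reshape(H,W,3)
    dk=(im.mean(2)<90)&(np.hypot(P[...,0]-c[0],P[...,1]-c[1])<.06)&(abs(w[...,2]-zt)<.003)
    (cx,cy),_=cv2.minEnclosingCircle((P[dk][:,:2]*1000).astype(np.float32)); cc=np.array([cx,cy])/1000
    q=P[...,:2]-cc; mk=(np.hypot(q[...,0],q[...,1])<j['cap']/2-.001)&(im.mean(2)>130)
    p=q[mk].mean(0); print('mark angle %.1f r %.1f mm'%(np.degrees(np.arctan2(p[1],p[0])),np.hypot(*p)*1000),mk.sum())
"""+t[b:]
open('h.py','w').write(t)
E
python3 -c "
from h import *
to(.574,-.044,.1,150)
s,w=look('L',None,(.574,-.044)); to(.574,-.044,.1,150)
c=s['image'][90:270,140:360,::-1]; cv2.imwrite('pics/w4.png',cv2.resize(c,None,fx=3,fy=3,interpolation=cv2.INTER_CUBIC))"
```

```text
t 12.95 pos [ 0.5715 -0.0446  0.1999] yaw 150.9 tilt [-0.0031 -0.    ] j7 1.27 F [0.08 0.83 0.86] T [ 0.031 -0.002  0.066] gap 0.0918 grip 0.0
  inc [-0.22  0.19  9.99] twist 0.9
L capz 0.0959 cap c 574.6 -46.0 r 31.7 body [575.8 -46.1] [79.7 80.1] 19.5
desk z -0.0004319858680492672
mark angle 152.8 r 23.5 mm 26
t 13.00 pos [ 0.5715 -0.0446  0.2   ] yaw 151.2 tilt [-0.003  0.   ] j7 1.27 F [ 0.28 -0.74  0.16] T [-0.066  0.031  0.017] gap 0.0921 grip 0.0
  inc [-0.22  0.19 10.  ] twist 1.2
```

View pics/w4.png

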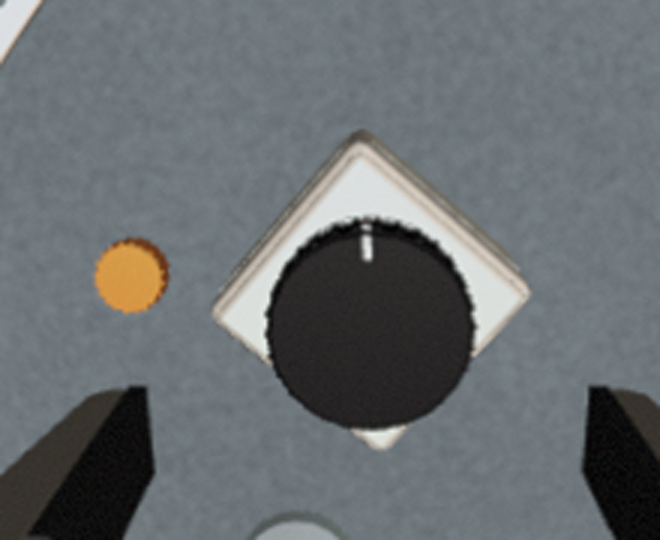

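The view shows the large jar's mark at (367,243), toward the camera, with no black mark on the two visible sides. That is consistent with home at 20°, a 133° turn, and the cap is 4.3 mm high. Descending on it.

Emit:
apply_moves(increments="-1 -0.3 0.08 3 0;-1 0 0 3 0;-1 0 0 3 0;-1 0 0 0.9 0;-1 0 0 0 0;-1 0 0 0 0", squeeze=15)

```text
time_s: 13.75
position: [0.5762, -0.0456, 0.1035]
orientation: [0.255, 0.967, 0.0, 0.001]
wrist_force: [0.3, 0.9, 0.6]
finger_gap: 0.0921
grip_force: 0.0
```

```bash
python3 -c "
from h import *
to(.5745,-.0453,.1,150)
for i in range(2):
  s=snap('wrist'); jar(s,'L',(.575,-.045))
to(.5745,-.0453,.1,150)"
```

```text
t 13.75 pos [ 0.5762 -0.0456  0.1035] yaw 150.5 tilt [0.0016 0.    ] j7 1.33 F [0.32 0.94 0.59] T [-0.054  0.005  0.039] gap 0.0921 grip 0.0
  inc [ 0.17 -0.06  0.35] twist 0.5
L capz 0.0959 cap c 574.4 -45.8 r 31.7 body [574.2 -45.3] [78.6 76.5] 19.8
L capz 0.0960 cap c 574.5 -45.4 r 31.7 body [574.9 -46.3] [79.2 78.9] 19.8
t 13.85 pos [ 0.5763 -0.0455  0.1037] yaw 150.5 tilt [0.002  0.0002] j7 1.33 F [-0.16 -0.05  0.77] T [-0.021  0.029 -0.01 ] gap 0.0919 grip 0.0
  inc [ 0.17 -0.07  0.37] twist 0.5
```

Emit:
apply_moves(increments="-1 0.16 -0.09 0.4 0;-0.2 0 0 0 0;0.3 0 0 0 0;1 0 0 0 0;1 0 0 0 0;1 0 0 0 0;1 0 0 0.1 0;1 0 0 0.1 0;1 0 0 0 0", squeeze=15)

```text
time_s: 14.98
position: [0.5739, -0.0454, 0.0979]
orientation: [0.254, 0.967, 0.0, 0.0]
wrist_force: [-3.2, -0.0, 11.5]
finger_gap: 0.0637
grip_force: 15.0
```

```bash
python3 -c "
from h import *
to(.5745,-.0453,.1,150)"
```

```text
t 14.97 pos [ 0.5739 -0.0454  0.0979] yaw 150.5 tilt [0.0004 0.0008] j7 1.34 F [-3.230e+00 -1.000e-02  1.146e+01] T [0.134 0.771 0.042] gap 0.0637 grip 15.0
  inc [-0.04  0.04 -0.21] twist 0.5
```

Emit:
apply_moves(increments="1 0 0 0.033 10;1 0 0 0.033 10;1 0 0 0.033 10;1 0 0 0.033 10;1 0 0 0.033 10;1 0 0 0.033 10;1 0 0 0.033 10;1 0 0 0.033 10;1 0 0 0.033 10;1 0 0 0.033 10;1 0 0 0.033 10;1 0 0 0.033 10")

```text
time_s: 16.48
position: [0.5765, -0.0453, 0.0942]
orientation: [0.965, 0.261, 0.003, 0.001]
wrist_force: [3.3, 0.1, 5.5]
finger_gap: 0.0639
grip_force: 15.0
```

Emit:
apply_moves(increments="1 0 0 0 0;1 0 0 0 0")

```text
time_s: 16.73
position: [0.5765, -0.0453, 0.0942]
orientation: [0.965, 0.263, 0.003, 0.001]
wrist_force: [3.4, 1.2, 7.4]
finger_gap: 0.0638
grip_force: 15.0
```

```bash
python3 -c "
from h import *
to(.5745,-.0453,.1,17)"
```

```text
t 16.73 pos [ 0.5765 -0.0453  0.0942] yaw 30.5 tilt [ 0.0056 -0.0002] j7 -0.38 F [3.44 1.18 7.4 ] T [ 0.226 -0.519 -0.069] gap 0.0638 grip 15.0
  inc [-0.17 -0.1  -0.58] twist 13.5
```

Emit:
apply_moves(increments="1 0 0 0.01 4;1 0 0 0.01 4;1 0 0 0.01 4;1 0 0 0 0")

```text
time_s: 17.23
position: [0.5766, -0.0456, 0.0939]
orientation: [0.987, 0.161, 0.003, 0.001]
wrist_force: [4.3, 1.7, 6.0]
finger_gap: 0.0634
grip_force: 15.0
```

```bash
python3 -c "
from h import *
to(.5745,-.0453,.1,17)"
```

```text
t 17.23 pos [ 0.5766 -0.0456  0.0939] yaw 18.5 tilt [ 0.006  -0.0007] j7 -0.55 F [4.32 1.7  6.04] T [ 0.1   -0.625 -0.055] gap 0.0634 grip 15.0
  inc [-0.19 -0.09 -0.61] twist 1.5
```

Emit:
apply_moves(increments="1 0 0 0 3;1 0 0 0 0")

```text
time_s: 17.48
position: [0.5761, -0.0458, 0.0938]
orientation: [0.991, 0.135, 0.002, 0.001]
wrist_force: [2.5, 0.2, 6.6]
finger_gap: 0.0634
grip_force: 15.0
```

```bash
python3 -c "
from h import *
to(.5745,-.0453,.1,17)"
```

```text
t 17.48 pos [ 0.5761 -0.0458  0.0938] yaw 15.5 tilt [ 0.0049 -0.0008] j7 -0.60 F [2.53 0.22 6.59] T [ 0.066 -0.369  0.091] gap 0.0634 grip 15.0
  inc [-0.14 -0.09 -0.62] twist -1.5
```

Torque appeared at 135°, as expected at the stop. Releasing to check.

Emit:
apply_moves(increments="1 0 0 0 1.5;-1 0 0 0 0;-1 0 0 0 0;-1 0 0 0 0;-1 0 0 -3 0;-1 0 0 -4 0;-1 0 0 -4 0;-1 0 0 -1 0;-1 0 0 0 0")

```text
time_s: 18.6
position: [0.5736, -0.0451, 0.2121]
orientation: [0.992, 0.122, 0.0, -0.0]
wrist_force: [0.9, 0.6, -1.2]
finger_gap: 0.092
grip_force: 0.0
```

```bash
python3 -c "
from h import *
to(.488,-.2495,.2,80)
s,w=look('L',None,(.574,-.044)); jar(snap('wrist'),'L',(.574,-.044))
to(.488,-.2495,.2,80)
c=s['image'][90:270,140:360,::-1]; cv2.imwrite('pics/w5.png',cv2.resize(c,None,fx=3,fy=3,interpolation=cv2.INTER_CUBIC))"
```

```text
t 18.60 pos [ 0.5736 -0.0451  0.2121] yaw 14.0 tilt [0.0001 0.0006] j7 -0.74 F [ 0.86  0.56 -1.23] T [-0.016  0.153 -0.015] gap 0.0920 grip 0.0
  inc [-13.26  17.75   1.2 ] twist -66.0
L capz 0.0914 cap c 575.9 -46.5 r 31.6 body [574.7 -46.6] [79.1 79.5] 16.8
desk z -0.0004859081968508483
mark angle 30.7 r 21.1 mm 30
L capz 0.0914 cap c 575.8 -46.2 r 31.8 body [574.7 -46.8] [79.2 79.8] 17.1
t 18.70 pos [ 0.5729 -0.0451  0.211 ] yaw 14.0 tilt [-0.0021  0.0002] j7 -0.74 F [-0.06 -0.79 -1.05] T [-0.014  0.163 -0.034] gap 0.0920 grip 0.0
  inc [-13.19  17.77   1.11] twist -66.0
```

View pics/w5.png

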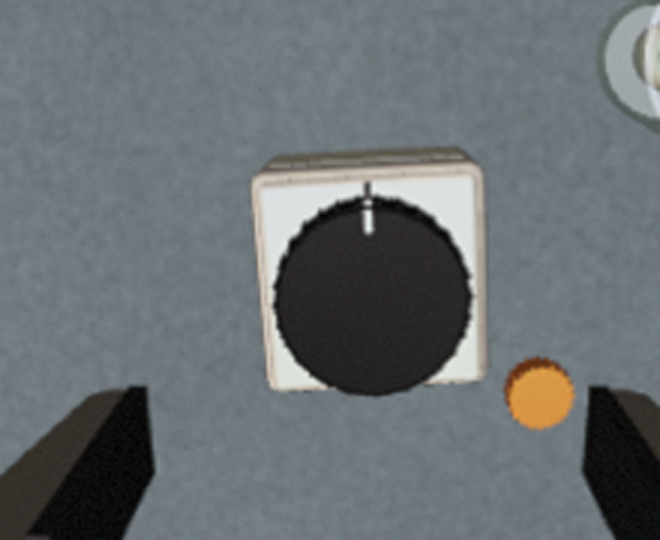

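The large cap is home: white mark at (369,215) meets the black mark at (367,190), and the top is at 91.9 mm. The body yawed only about 2.5°. Now the medium jar.

Emit:
apply_moves(increments="-1 -3.3 4.45 0 0;-1 -3.3 4.45 0 0;-1 -3.3 4.45 0 0;-1 -3.3 4.45 0 0;-1 0 0 0 -9.4;-1 0 0 0 -9.4;-1 0 0 0 -9.4;-1 0 0 0 -9.4;-1 0 0 0 -9.4;-1 0 0 0 -9.4;-1 0 0 0 -9.4")

```text
time_s: 20.08
position: [0.488, -0.2497, 0.2109]
orientation: [0.765, 0.644, -0.001, -0.001]
wrist_force: [-0.3, -0.4, 0.2]
finger_gap: 0.0923
grip_force: 0.0
```

Emit:
apply_moves(increments="-1 0 0 2.5 0;-1 0 0 0 0;-1 0 0 0 0")

```text
time_s: 20.45
position: [0.4885, -0.2503, 0.1871]
orientation: [0.767, 0.641, -0.0, -0.0]
wrist_force: [-0.1, 0.1, 0.1]
finger_gap: 0.0916
grip_force: 0.0
```

```bash
python3 -c "
from h import *
s,w=look('M',None,(.488,-.249)); jar(snap('wrist'),'M',(.488,-.249))
to(.488,-.249,.085,80)"
```

```text
M capz 0.0818 cap c 489.0 -251.3 r 25.6 body [ 489.1 -252.1] [62.9 63.7] 51.2
desk z -0.0004596535022980963
mark angle 32.4 r 18.4 mm 23
M capz 0.0818 cap c 488.9 -251.2 r 25.7 body [ 489.  -252.2] [63.1 63.8] 51.0
t 20.55 pos [ 0.489  -0.2504  0.1877] yaw 79.8 tilt [ 0.0004 -0.0004] j7 0.62 F [ 1.15 -0.35  0.09] T [-0.074  0.123 -0.017] gap 0.0920 grip 0.0
  inc [ 0.12 -0.12 10.27] twist -0.2
```

Emit:
apply_moves(increments="-1 -0.1 0.02 4 0;-1 0 0 4 0;-1 0 0 2 0;-1 0 0 0.3 0;-1 0 0 0 0;0.1 0 0 0 0;1 0 0 0 0;1 0 0 0 0;1 0 0 0 0;1 0 0 0.1 0;1 0 0 0.1 0;1 0 0 0 0", squeeze=18)

```text
time_s: 22.05
position: [0.4888, -0.2512, 0.0835]
orientation: [0.767, 0.641, 0.001, -0.0]
wrist_force: [-3.9, 2.4, 13.1]
finger_gap: 0.0516
grip_force: 18.0
```

```bash
python3 -c "
from h import *
to(.489,-.2515,.0845,80)"
```

```text
t 22.05 pos [ 0.4888 -0.2512  0.0835] yaw 79.8 tilt [0.0005 0.0013] j7 0.74 F [-3.93  2.42 13.1 ] T [0.485 0.981 0.013] gap 0.0516 grip 18.0
  inc [-0.03  0.02 -0.1 ] twist -0.2
```

Emit:
apply_moves(increments="1 0 0 0.033 10;1 0 0 0.033 10;1 0 0 0.033 10;1 0 0 0.033 10;1 0 0 0.033 10;1 0 0 0.033 10;1 0 0 0 0;1 0 0 0 0")

```text
time_s: 23.05
position: [0.4894, -0.2517, 0.0816]
orientation: [0.985, 0.172, 0.001, 0.0]
wrist_force: [-1.9, 0.8, 12.0]
finger_gap: 0.0518
grip_force: 18.0
```

```bash
python3 -c "
from h import *
to(.489,-.2515,.0845,80)"
```

```text
t 23.05 pos [ 0.4894 -0.2517  0.0816] yaw 19.8 tilt [ 0.0017 -0.0002] j7 -0.11 F [-1.93  0.77 12.02] T [ 0.283  0.588 -0.05 ] gap 0.0518 grip 18.0
  inc [-0.03 -0.04 -0.29] twist -60.2
```

Emit:
apply_moves(increments="1 0 0 0.01 5;1 0 0 0 0;1 0 0 0 0")

```text
time_s: 23.42
position: [0.4895, -0.2518, 0.0814]
orientation: [0.992, 0.129, 0.001, 0.0]
wrist_force: [-2.3, 1.3, 11.2]
finger_gap: 0.051
grip_force: 18.0
```

```bash
python3 -c "
from h import *
to(.489,-.2515,.0845,80)"
```

```text
t 23.43 pos [ 0.4895 -0.2518  0.0814] yaw 14.8 tilt [ 0.0018 -0.0003] j7 -0.18 F [-2.31  1.34 11.18] T [ 0.264  0.513 -0.055] gap 0.0510 grip 18.0
  inc [-0.04 -0.04 -0.31] twist -65.2
```

Emit:
apply_moves(increments="1 0 0 0 5;1 0 0 0 5;1 0 0 0 0")

```text
time_s: 23.8
position: [0.4897, -0.252, 0.0813]
orientation: [0.999, 0.042, 0.001, 0.001]
wrist_force: [-0.8, 1.2, 9.5]
finger_gap: 0.0515
grip_force: 18.0
```

```bash
python3 -c "
from h import *
to(.489,-.2515,.0845,80)"
```

```text
t 23.80 pos [ 0.4897 -0.252   0.0813] yaw 4.8 tilt [ 0.0018 -0.0012] j7 -0.33 F [-0.84  1.18  9.47] T [0.131 0.308 0.016] gap 0.0515 grip 18.0
  inc [-0.06 -0.05 -0.32] twist -75.2
```

Emit:
apply_moves(increments="-1 0 0 -0.2 0;-1 0 0 0 0;-1 0 0 0 0;-1 0 0 -3 0;-1 0 0 -4 0;-1 0 0 -4 0;-1 0 0 -1 0;-1 0 0 0 0;-1 0 0 0 0")

```text
time_s: 24.92
position: [0.4882, -0.2505, 0.2009]
orientation: [0.999, 0.042, -0.001, -0.001]
wrist_force: [0.2, -0.5, -0.7]
finger_gap: 0.0918
grip_force: 0.0
```

```bash
python3 -c "
from h import *
s,w=look('M',None,(.489,-.251)); jar(snap('wrist'),'M',(.489,-.251))
to(.489,-.251,.085,50)
c=s['image'][90:270,140:360,::-1]; cv2.imwrite('pics/w6.png',cv2.resize(c,None,fx=3,fy=3,interpolation=cv2.INTER_CUBIC))"
```

```text
M capz 0.0793 cap c 490.3 -252.6 r 25.7 body [ 489.6 -252.7] [64.3 63.7] 46.8
desk z -0.0005125610892600663
mark angle -48.4 r 19.6 mm 25
M capz 0.0793 cap c 490.3 -252.5 r 25.8 body [ 489.7 -252.8] [64.3 63.7] 46.5
t 25.02 pos [ 0.4882 -0.2508  0.2011] yaw 4.8 tilt [-0.002   0.0006] j7 -0.46 F [ 0.05 -0.16 -0.12] T [-0.016  0.084  0.001] gap 0.0919 grip 0.0
  inc [ 0.1   0.03 11.61] twist -45.2
```

View pics/w6.png

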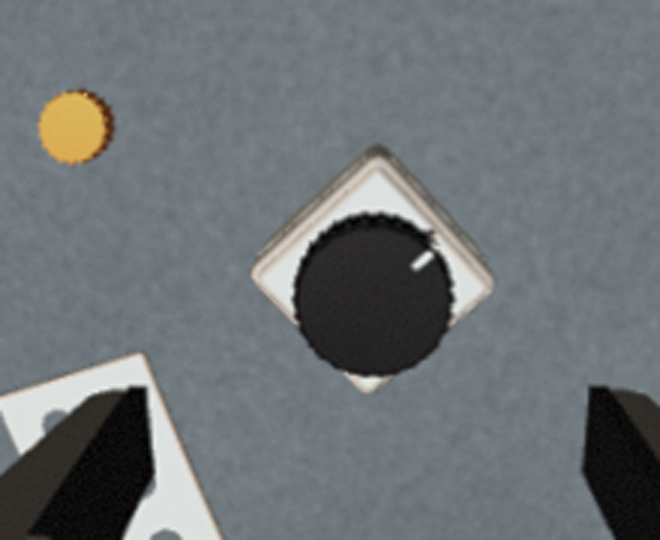

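The medium cap is home. Its white mark at (425,260) points at the black mark at (433,238), the top is at 79.8 mm, and the body only yawed 4.4° at the stop. Now gripping the medium body.

Emit:
apply_moves(increments="-1 0 0 0 -10.45;-1 0 0 0 -10.45;-1 0 0 0 -10.45;-1 0 0 0 -10.45;-1 0 0.2 4 0;-1 0 0 4 0;-1 0 0 4 0;-1 0 0 3 0;-1 0 0 1 0;-1 0 0 0 0;-1 0 0 0 0", squeeze=20)

```text
time_s: 26.4
position: [0.4909, -0.253, 0.0432]
orientation: [0.918, 0.396, 0.001, 0.001]
wrist_force: [-0.4, -0.6, -0.9]
finger_gap: 0.0919
grip_force: 0.0
```

```bash
python3 -c "
from h import *
to(.4897,-.2524,.033,46.6)"
```

```text
t 26.40 pos [ 0.4909 -0.253   0.0432] yaw 46.6 tilt [ 0.0016 -0.0007] j7 0.33 F [-0.45 -0.56 -0.87] T [-0.054  0.062  0.019] gap 0.0919 grip 0.0
  inc [-0.04 -0.13  1.02] twist 0.0
```

Emit:
apply_moves(increments="-1 -0.04 -0.12 1 0;-1 0 0 0 0;0 0 0 0 0;1 0 0 0 0;1 0 0 0 0;1 0 0 0 0;1 0 0 0 0", squeeze=25)

```text
time_s: 27.28
position: [0.4892, -0.252, 0.0324]
orientation: [0.918, 0.396, 0.0, 0.0]
wrist_force: [0.1, -0.7, 0.8]
finger_gap: 0.0639
grip_force: 25.0
```

```bash
python3 -c "
from h import *
to(.5745,-.046,.135,17)"
```

```text
t 27.27 pos [ 0.4892 -0.252   0.0324] yaw 46.6 tilt [0.0002 0.    ] j7 0.34 F [ 0.11 -0.7   0.76] T [0.062 0.188 0.062] gap 0.0639 grip 25.0
  inc [ 20.84  -7.95 -10.26] twist 29.6
```

Emit:
apply_moves(increments="1 0 0 -1 0;1 0 0 -3 0;1 0 0 -4 0;1 0 0 -4 9.87;1 0 0 -3 9.87;1 0 0 0 9.87;1 2.83 -3.44 0 0;1 2.83 -3.44 0 0;1 2.83 -3.44 0 0;1 2.83 -3.44 0 0;1 2.83 -3.44 0 0;1 0 0 0 0")

```text
time_s: 28.78
position: [0.575, -0.0413, 0.1816]
orientation: [0.988, 0.152, -0.0, -0.001]
wrist_force: [-0.7, -0.1, -4.0]
finger_gap: 0.0635
grip_force: 25.0
```

Emit:
apply_moves(increments="1 0 0 2 0;1 0 0 1 0;1 0 0 0 0")

```text
time_s: 29.15
position: [0.5729, -0.0472, 0.1511]
orientation: [0.989, 0.147, -0.001, -0.0]
wrist_force: [-0.4, 0.3, -3.4]
finger_gap: 0.0641
grip_force: 25.0
```

```bash
python3 -c "
from h import *
to(.5745,-.046,.13,17)
s=snap('wrist'); w=world(s); save(s,'w7',(110,60,390,270),2.8)
jar(s,'L',(.5745,-.046))
to(.5745,-.046,.13,17)"
```

```text
t 29.15 pos [ 0.5729 -0.0472  0.1511] yaw 16.9 tilt [-0.0024 -0.0001] j7 -0.61 F [-0.43  0.3  -3.45] T [-0.007  0.09  -0.025] gap 0.0641 grip 25.0
  inc [ 0.2  -0.07  2.11] twist -0.1
L capz 0.0912 cap c 596.4 -40.4 r 21.6 body [600.5 -38.7] [26.1 80. ] 17.6
t 29.20 pos [ 0.5735 -0.0472  0.1518] yaw 16.9 tilt [-0.001  -0.0002] j7 -0.61 F [ 0.52  0.16 -2.88] T [-0.063  0.118  0.016] gap 0.0637 grip 25.0
  inc [ 0.13 -0.09  2.18] twist -0.1
```

View pics/w7.png

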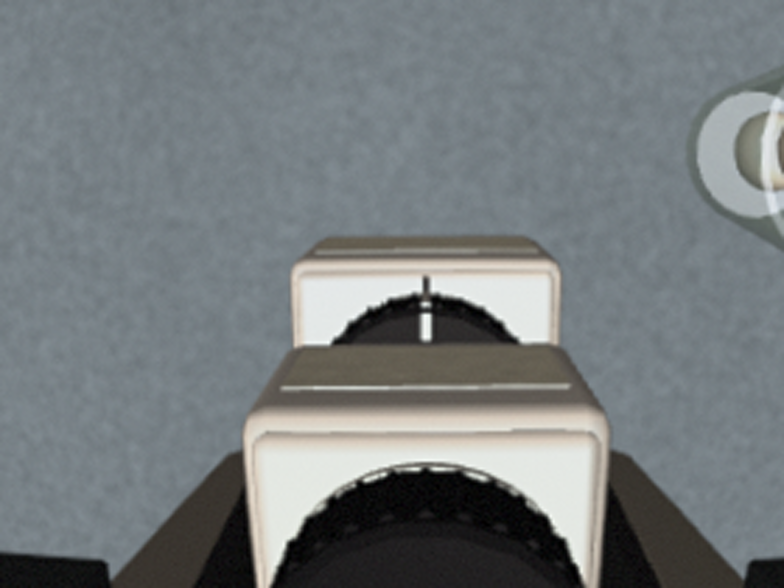

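The view shows the held medium jar in front, with shoulder edge at y≈410 and x 245–608. The large jar's shoulder and home marks are behind it at (426,300), edges x 292–560. Measuring both in the same frame.

```bash
cat >> h.py <<'E'
def held(kb,cb,zb,kt,zt,yaw,n=3):
    "centre of lower jar kb (shoulder height zb) and held jar kt (shoulder height zt), from visible shoulders"
    for i in range(n):
        s=snap('wrist'); w=world(s); g=s['image'].mean(2); out=[]
        for k,z in ((kb,zb),(kt,zt)):
            m=(g>120)&(abs(w[...,2]-z)<.006)&(np.hypot(w[...,0]-cb[0],w[...,1]-cb[1])<.065)
            c,sz,a=cv2.minAreaRect((w[m][:,:2]*1000).astype(np.float32))
            a=a+90*round((yaw-a)/90); e=np.radians(a); ex=np.array([np.cos(e),np.sin(e)]); ey=np.array([ex[1],-ex[0]])
            q=w[m][:,:2]*1000; px=np.percentile(q@ex,99.7); py=q@ey; y0,y1=np.percentile(py,[.3,99.7]); b=J[k]['b']*1000
            C=ex*(px-b/2)+ey*(y0+y1)/2; out.append((C,a)); print(k,'c',C.round(1),'yaw %.1f'%a,'width %.1f'%(y1-y0),'z %.4f'%np.median(w[m][:,2]))
        d=out[0][0]-out[1][0]; print('  move world mm',d.round(2),'yaw %.1f'%(out[0][1]-out[1][1]),'tool x,y mm',(d@ex).round(2),(d@ey).round(2))
E
python3 -c "
from h import *
held('L',(.5745,-.046),.064,'M',.151-.033+.052,17)
to(.5745,-.046,.13,17)"
```

```text
L c [574.6 -46.9] yaw 17.7 width 79.4 z 0.0669
M c [573.2 -47.6] yaw 17.4 width 62.8 z 0.1739
  move world mm [1.42 0.75] yaw 0.4 tool x,y mm 1.57 -0.29
L c [574.4 -47.1] yaw 17.9 width 79.3 z 0.0669
M c [573.7 -47.6] yaw 17.6 width 62.9 z 0.1743
  move world mm [0.75 0.44] yaw 0.2 tool x,y mm 0.85 -0.19
L c [574.6 -46.9] yaw 17.7 width 79.3 z 0.0669
M c [573.9 -47.3] yaw 17.1 width 62.8 z 0.1744
  move world mm [0.68 0.38] yaw 0.6 tool x,y mm 0.76 -0.16
t 29.35 pos [ 0.5743 -0.0467  0.1526] yaw 17.0 tilt [ 0.0007 -0.0001] j7 -0.61 F [ 0.07 -0.12 -3.95] T [-0.031  0.161 -0.037] gap 0.0641 grip 25.0
  inc [ 0.04 -0.07  2.26] twist -0.0
```

Emit:
apply_moves(increments="1 0.05 -0.02 1.2 -0.4;1 0 0 0.8 0;1 0 0 0.4 0;1 0 0 0 0;1 0 0 0 0")

```text
time_s: 29.98
position: [0.5747, -0.0459, 0.1284]
orientation: [0.988, 0.151, 0.0, 0.0]
wrist_force: [0.2, -0.0, -3.5]
finger_gap: 0.0638
grip_force: 25.0
```

```bash
python3 -c "
from h import *
held('L',(.5745,-.046),.064,'M',.1286-.033+.052,17,2)
to(.5745,-.046,.1244,17)"
```

```text
L c [574.4 -46.3] yaw 16.3 width 79.1 z 0.0669
M c [574.4 -46.1] yaw 17.2 width 62.9 z 0.1506
  move world mm [ 0.02 -0.18] yaw -0.9 tool x,y mm -0.03 0.18
L c [574.5 -46.3] yaw 16.2 width 79.2 z 0.0668
M c [574.4 -46.3] yaw 17.9 width 62.8 z 0.1507
  move world mm [0.06 0.06] yaw -1.7 tool x,y mm 0.07 -0.04
t 30.07 pos [ 0.5747 -0.0458  0.1285] yaw 17.4 tilt [0.0005 0.    ] j7 -0.58 F [ 0.17  0.2  -4.64] T [-0.014  0.135 -0.032] gap 0.0636 grip 25.0
  inc [-0.02  0.01  0.41] twist 0.4
```

Emit:
apply_moves(increments="1 0 0 0.2 0.4;1 0 0 0.1 0;1 0 0 0.05 0;1 0 0 0 0;1 0 0 0 0")

```text
time_s: 30.7
position: [0.5745, -0.0458, 0.1248]
orientation: [0.989, 0.148, 0.0, -0.0]
wrist_force: [0.4, -0.2, -3.5]
finger_gap: 0.0639
grip_force: 25.0
```

Emit:
apply_moves(increments="1 0 0 0.03 0;1 0 0 0.03 0;1 0 0 0 0")

```text
time_s: 31.08
position: [0.5746, -0.0458, 0.1243]
orientation: [0.989, 0.148, 0.0, -0.0]
wrist_force: [-0.2, 0.1, -1.8]
finger_gap: 0.0638
grip_force: 25.0
```

Emit:
apply_moves(increments="1 0 0 0.03 0;1 0 0 0 0;0.3 0 0 0 0;0 0 0 0 0;-1 0 0 0 0;-1 0 0 0 0;-1 0 0 -2 0;-1 0 0 -4 0;-1 0 0 -4 0;-1 0 0 -3 0;-1 0 0 0 0;-1 0 0 0 0")

```text
time_s: 32.58
position: [0.5742, -0.0455, 0.2537]
orientation: [0.989, 0.148, -0.0, -0.0]
wrist_force: [-0.4, 1.0, 0.6]
finger_gap: 0.0919
grip_force: 0.0
```

```bash
python3 -c "
from h import *
for k in range(2):
  s=snap('wrist'); w=world(s); g=s['image'].mean(2)
  for k,z in (('L',.067),('M',.148)):
    m=(g>120)&(abs(w[...,2]-z)<.006)&(np.hypot(w[...,0]-.5745,w[...,1]+.046)<.065)
    print(k,np.round(cv2.minAreaRect((w[m][:,:2]*1000).astype(np.float32)),1) if 0 else cv2.minAreaRect((w[m][:,:2]*1000).astype(np.float32)))
  dk=(g<70)&(abs(w[...,2]-.172)<.01)&(np.hypot(w[...,0]-.5745,w[...,1]+.046)<.05); print('cap top',np.median(w[dk][:,2]))
to(.5365,.2205,.22,81.5)"
```

```text
L ((603.916015625, -38.153717041015625), (19.535429000854492, 76.6742172241211), 15.155176162719727)
M ((575.3727416992188, -46.45701217651367), (61.70500183105469, 61.611419677734375), 17.190093994140625)
cap top 0.17110859058990127
L ((603.4314575195312, -37.645259857177734), (19.684537887573242, 77.80071258544922), 15.1676607131958)
M ((575.1782836914062, -46.29158401489258), (61.652381896972656, 61.612884521484375), 17.33179473876953)
cap top 0.1710969703134309
t 32.67 pos [ 0.5739 -0.0456  0.253 ] yaw 17.0 tilt [-0.0016  0.0001] j7 -0.70 F [-0.04 -0.3   0.5 ] T [-0.051  0.136  0.017] gap 0.0919 grip 0.0
  inc [  4.21 -26.54   3.31] twist -64.5
```

Emit:
apply_moves(increments="-1 0.84 -5.31 0 0;-1 0.84 -5.31 0 0;-1 0.84 -5.31 0 0;-1 0.84 -5.31 0.5 0;-1 0.84 -5.31 1 0;-1 0 0 2 -9.2;-1 0 0 2 -9.2;-1 0 0 1 -9.2;-1 0 0 0 -9.2;-1 0 0 0 -9.2;-1 0 0 0 -9.2;-1 0 0 0 -9.2")

```text
time_s: 34.17
position: [0.5365, 0.22, 0.1879]
orientation: [0.756, 0.654, -0.001, -0.0]
wrist_force: [0.1, 0.3, 0.2]
finger_gap: 0.0918
grip_force: 0.0
```

Emit:
apply_moves(increments="-1 0 0 0 0;-1 0 0 0 0")

```text
time_s: 34.42
position: [0.5368, 0.2201, 0.1884]
orientation: [0.759, 0.651, -0.0, 0.0]
wrist_force: [-0.3, -0.1, 0.1]
finger_gap: 0.092
grip_force: 0.0
```

```bash
python3 -c "
from h import *
for i in range(3): jar(snap('wrist'),'S',(.5365,.2205))
to(.5365,.2205,.029,81.5)"
```

```text
S capz 0.0694 cap c 536.4 220.5 r 19.8 body [536.4 220.1] [48.9 49.6] 81.2
S capz 0.0694 cap c 536.6 220.5 r 19.8 body [536.6 220.1] [49.2 49.5] 80.6
S capz 0.0694 cap c 536.3 220.8 r 19.9 body [536.3 220.2] [48.8 49.7] 81.6
t 34.58 pos [0.5369 0.2203 0.1886] yaw 81.3 tilt [-0.0003 -0.0006] j7 -0.14 F [-0.29 -0.31 -0.59] T [-0.069  0.027 -0.038] gap 0.0915 grip 0.0
  inc [ 0.02 -0.04 15.96] twist -0.2
```

Emit:
apply_moves(increments="-1 0 -0.05 4 0;-1 0 0 4 0;-1 0 0 4 0;-1 0 0 2.5 0;-1 0 0 1.3 0;-1 0 0 0 0;-1 0 0 0 0;0 0 0 0 0;1 0 0 0 0;1 0 0 0 0;1 0 0 0 0;1 0 0 0 0", squeeze=20)

```text
time_s: 36.08
position: [0.5364, 0.2205, 0.0309]
orientation: [0.758, 0.652, -0.0, -0.0]
wrist_force: [-1.1, 0.1, 0.7]
finger_gap: 0.05
grip_force: 20.0
```

Emit:
apply_moves(increments="1 0 0 0 0;1 0 0 0 0")

```text
time_s: 36.33
position: [0.5364, 0.2205, 0.0309]
orientation: [0.758, 0.652, -0.0, -0.0]
wrist_force: [-1.4, 0.8, 1.4]
finger_gap: 0.0495
grip_force: 20.0
```

```bash
python3 -c "
from h import *
to(.5747,-.0458,.25,107.2)"
```

```text
t 36.33 pos [0.5364 0.2205 0.0309] yaw 81.4 tilt [-0.0003  0.0002] j7 0.02 F [-1.4   0.83  1.4 ] T [-0.061  0.374 -0.013] gap 0.0495 grip 20.0
  inc [-25.76   7.76 -21.91] twist -25.8
```

Emit:
apply_moves(increments="1 0 0 -1 0;1 0 0 -3 0;1 0 0 -4 0;1 0 0 -5 -8.6;1 0 0 -5 -8.6;1 0 0 -4 -8.6;1 -4.43 -0.7 0 0;1 -4.43 -0.7 0 0;1 -4.43 -0.7 0 0;1 -4.43 -0.7 0 0;1 -4.43 -0.7 0 0;1 -4.43 -0.7 0 0")

```text
time_s: 37.83
position: [0.5747, -0.0475, 0.251]
orientation: [0.594, 0.805, 0.0, -0.0]
wrist_force: [0.3, 0.1, -3.0]
finger_gap: 0.0496
grip_force: 20.0
```

Emit:
apply_moves(increments="1 0 0 0 0;1 0 0 1 0;1 0 0 0 0;1 0 0 0 0;1 0 0 0 0")

```text
time_s: 38.45
position: [0.5752, -0.0452, 0.241]
orientation: [0.593, 0.805, 0.0, 0.0]
wrist_force: [-0.0, 0.5, -3.8]
finger_gap: 0.0498
grip_force: 20.0
```

```bash
python3 -c "
from h import *
to(.5747,-.0458,.203,107.2)
z=r.get_obs()['position'][2]
held('M',(.5745,-.046),.146,'S',z-.031+.044,107)
s=snap('wrist');save(s,'w8',(110,60,390,270),2.8)
to(.5747,-.0458,.203,107.2)"
```

```text
t 38.45 pos [ 0.5752 -0.0452  0.241 ] yaw 107.3 tilt [0.0002 0.0001] j7 0.68 F [-0.03  0.51 -3.83] T [-0.024  0.027 -0.034] gap 0.0498 grip 20.0
  inc [-0.04 -0.06  3.8 ] twist 0.1
M c [574.9 -46.4] yaw 108.1 width 62.3 z 0.1464
S c [575.6 -46.3] yaw 106.9 width 48.3 z 0.2542
  move world mm [-0.72 -0.09] yaw 1.2 tool x,y mm 0.12 -0.72
M c [574.6 -46.4] yaw 106.6 width 62.4 z 0.1465
S c [575.6 -46.5] yaw 107.1 width 48.3 z 0.2543
  move world mm [-1.04  0.08] yaw -0.5 tool x,y mm 0.39 -0.97
M c [574.7 -46.6] yaw 106.7 width 62.3 z 0.1464
S c [575.6 -46.5] yaw 106.2 width 48.5 z 0.2542
  move world mm [-0.87 -0.08] yaw 0.5 tool x,y mm 0.17 -0.86
t 38.65 pos [ 0.5751 -0.0457  0.241 ] yaw 107.2 tilt [0.0003 0.0001] j7 0.68 F [ 0.5   0.49 -3.12] T [-0.1    0.063  0.01 ] gap 0.0501 grip 20.0
  inc [ 0.01 -0.04  3.8 ] twist 0.0
```

View pics/w8.png

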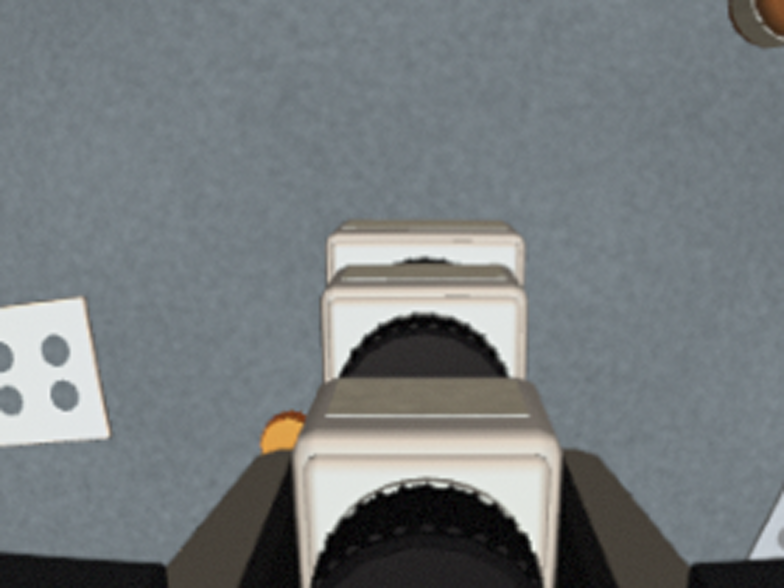

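All three are in line: small held (x 295–560), medium (323–526), large (327–524). The small jar needs about 0.8 mm toward tool −y.

Emit:
apply_moves(increments="1 0.01 -0.07 1.5 0;1 0 0 1.2 0;1 0 0 0.5 0;1 0 0 0 0;1 0 0 0 0")

```text
time_s: 39.28
position: [0.5746, -0.0462, 0.2091]
orientation: [0.593, 0.805, 0.0, 0.0]
wrist_force: [0.2, -0.1, -3.8]
finger_gap: 0.0499
grip_force: 20.0
```

```bash
python3 -c "
from h import *
z=r.get_obs()['position'][2]
held('M',(.5745,-.046),.146,'S',z-.031+.044,107,2)
to(.5747,-.0458,.2029,107.2)"
```

```text
M c [574.9 -46.4] yaw 108.2 width 62.4 z 0.1465
S c [575.1 -47.2] yaw 107.5 width 48.5 z 0.2224
  move world mm [-0.21  0.83] yaw 0.7 tool x,y mm 0.85 0.05
M c [575. -46.] yaw 109.0 width 62.4 z 0.1465
S c [575.2 -47.2] yaw 107.2 width 48.4 z 0.2225
  move world mm [-0.15  1.2 ] yaw 1.9 tool x,y mm 1.19 0.21
t 39.38 pos [ 0.5746 -0.0461  0.2092] yaw 107.2 tilt [0.0008 0.0001] j7 0.71 F [-0.02 -0.78 -3.96] T [-0.058  0.082 -0.003] gap 0.0500 grip 20.0
  inc [0.02 0.02 0.63] twist 0.0
```

Emit:
apply_moves(increments="1 0.06 0.01 0.3 -0.2;1 0 0 0.2 0;1 0 0 0.05 0;1 0 0 0 0;1 0 0 0 0")

```text
time_s: 40.0
position: [0.5743, -0.0454, 0.2034]
orientation: [0.592, 0.806, 0.0, 0.0]
wrist_force: [-0.4, 0.7, -3.3]
finger_gap: 0.0499
grip_force: 20.0
```

Emit:
apply_moves(increments="1 0 0 0.04 0;1 0 0 0.04 0;1 0 0 0 0")

```text
time_s: 40.38
position: [0.5743, -0.0454, 0.2026]
orientation: [0.592, 0.806, 0.0, 0.0]
wrist_force: [-0.2, -0.2, -3.0]
finger_gap: 0.05
grip_force: 20.0
```

Emit:
apply_moves(increments="1 0 0 0.03 0;1 0 0 0 0;1 0 0 0 0")

```text
time_s: 40.75
position: [0.5743, -0.0454, 0.2024]
orientation: [0.592, 0.806, 0.0, 0.0]
wrist_force: [-0.2, 0.6, -1.1]
finger_gap: 0.0501
grip_force: 20.0
```

Emit:
apply_moves(increments="1 0 0 0.03 0;1 0 0 0 0;1 0 0 0 0")

```text
time_s: 41.12
position: [0.5744, -0.0454, 0.2021]
orientation: [0.592, 0.806, 0.0, 0.0]
wrist_force: [-0.5, -0.3, 1.7]
finger_gap: 0.0497
grip_force: 20.0
```

Seated gently. Opening, rising straight up, then moving clear toward the robot's left.

Emit:
apply_moves(increments="0.5 0 0 0 0;0.2 0 0 0 0;-1 0 0 0 0;-1 0 0 0 0;-1 0 0 0 0;-1 0 0 -2 0;-1 0 0 -4 0;-1 0 0 -4 0;-1 0 0 -3 0;-1 0 0 0 0;-1 0 0 0 0")

```text
time_s: 42.5
position: [0.5739, -0.0452, 0.3318]
orientation: [0.592, 0.806, 0.0, -0.0]
wrist_force: [-0.1, 0.1, 0.4]
finger_gap: 0.0919
grip_force: 0.0
```

```bash
python3 -c "
from h import *
to(.5745,-.046,.3,107)
s=snap('wrist'); w=world(s); g=s['image'].mean(2)
for k,z in (('L',.067),('M',.146),('S',.2155)):
    m=(g>120)&(abs(w[...,2]-z)<.005)&(np.hypot(w[...,0]-.5745,w[...,1]+.046)<.065)
    print(k,cv2.minAreaRect((w[m][:,:2]*1000).astype(np.float32)),np.median(w[m][:,2]))
dk=(g<70)&(abs(w[...,2]-.242)<.01)&(np.hypot(w[...,0]-.5745,w[...,1]+.046)<.04); print('cap top',np.median(w[dk][:,2]))"
```

```text
t 42.50 pos [ 0.5739 -0.0452  0.3318] yaw 107.4 tilt [-0.0003  0.0004] j7 0.61 F [-0.07  0.09  0.38] T [-0.071  0.033  0.055] gap 0.0919 grip 0.0
  inc [-0.09  0.04  3.18] twist 0.4
L ((566.2638549804688, -18.712081909179688), (77.84204864501953, 18.63542938232422), 16.32573127746582) 0.06708546321637476
M ((568.3275756835938, -26.684974670410156), (61.50732421875, 23.125280380249023), 18.431560516357422) 0.14608608798372882
S ((574.879150390625, -46.138221740722656), (48.375308990478516, 48.0998649597168), 17.376323699951172) 0.21552252218872456
cap top 0.24070680134939695
```

Emit:
apply_moves(increments="-1 4 0 -0.5 0;-1 5 0 0 0;-1 5 0 0 0;-1 5 0 0 0;-1 5 0 0 0;-1 0 0 0 0;-1 0 0 0 0")

```text
time_s: 43.42
position: [0.5023, 0.1829, 0.3363]
orientation: [0.592, 0.806, -0.001, 0.0]
wrist_force: [-0.8, -0.3, -0.0]
finger_gap: 0.0918
grip_force: 0.0
```

```bash
python3 -c "
from h import *
a=snap('top');b=snap('scene'); w=world(a)
for z0 in (.064,.144,.214,.241):
    m=(abs(w[...,2]-z0)<.005)&(np.hypot(w[...,0]-.5745,w[...,1]+.046)<.07)&(a['depth']>0)
    if z0<.24: m&=a['image'].mean(2)>120
    print(z0,cv2.minAreaRect((w[m][:,:2]*1000).astype(np.float32)))
cv2.imwrite('pics/f.png',cv2.resize(np.hstack([a['image'][100:240,220:380,::-1],b['image'][120:260,130:290,::-1]]),None,fx=2.4,fy=2.4,interpolation=cv2.INTER_CUBIC))
m=(w[...,2]>0.04)&(a['depth']>0)
n,l,st,c=cv2.connectedComponentsWithStats(m.astype(np.uint8))
for i in range(1,n):
    if 40<st[i,4]<1500: print(w[l==i].mean(0).round(3))
to(.5,.2,.3,100)"
```

```text
0.064 ((573.7957763671875, -44.560951232910156), (79.42662048339844, 79.68228149414062), 16.33059310913086)
0.144 ((573.7929077148438, -43.85723876953125), (62.75516891479492, 64.06302642822266), 17.150373458862305)
0.214 ((574.0870971679688, -44.3541259765625), (48.838008880615234, 49.802520751953125), 18.157997131347656)
0.241 ((573.1759643554688, -44.201786041259766), (37.59186553955078, 37.27993392944336), 0.021606992930173874)
[0.826 0.402 0.114]
[ 0.676 -0.138  0.084]
[0.68  0.142 0.06 ]
[ 0.55  -0.513  0.075]
[0.385 0.149 0.048]
t 43.52 pos [0.5028 0.182  0.3367] yaw 107.3 tilt [-0.0002 -0.0008] j7 0.09 F [ 0.54 -0.14 -0.45] T [-0.108  0.045  0.003] gap 0.0918 grip 0.0
  inc [1.81 0.27 3.67] twist 7.3
```

View pics/f.png

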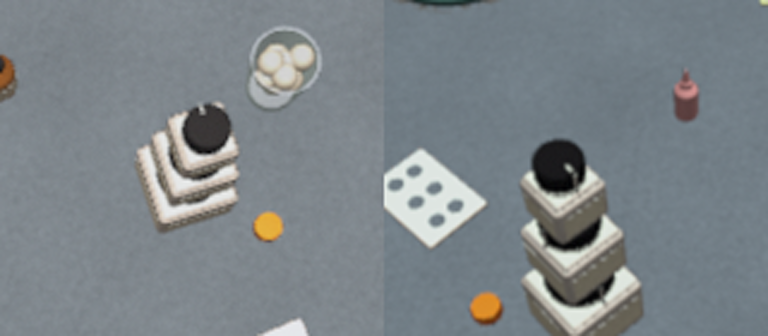

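The final views show the column standing square, at about (205,160) from the top and (575,240) in the scene. The jars' centres agree within 1 mm and their yaws within about 2°, and the other things are where they were. Handing in.

```bash
python3 -c "
from station import r
print(r.job_done())"
```

```text
the job is handed in; nothing more can be done
None
```

The job is handed in at about 43.5 s: all three caps are screwed home and the jars stand in one column, centred within 1 mm and lined up within about 2°; the large jar turned about 2.5° in place when its cap reached the stop, one picture I viewed (1208 x 968) broke the 800 x 600 limit, and no verdict came back.

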